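Take a wooden pressing box apart and lay it out to dry

TASK

Take the washed wooden pressing box apart so that it can dry. Lift the box together with its loose base, lower it over the upright block of the turning-out stand, without letting it drop, until the frame stands on the stand's foot and the block has pushed the base up out of it; then lift the base off the block and lay it flat on the wire rack. Finally take the frame off the stand and lay it flat on the rack as well, beside the base and clear of it, leaving the other things as they are.

Things in the scene. Friction and masses are not known exactly. Their poses are not given: they have to be found in the camera images.
- frame: Oblong pale wooden frame of the pressing box, open above and below: outside 190 (its x) x 64 (its y) x 38 high, walls 7 mm. Across the inside at each end runs a batten 8 mm high, 9 mm wide, at the bottom; the loose base lies on these; between them the bottom is open, 157 x 50. Origin: centre of the underside, z up. Starts flat on the worktop. 0.22 kg. Grip from above across the 64 mm at mid-length.
- frame_mid (a point): Centre of the frame's volume, 19 mm above its underside.
- base: Loose pale wooden base of the box, 172 (its x) x 46 (its y) x 12 thick, cross grooves on top. Origin: centre of its underside. Starts on the frame's battens, underside 8 mm above the frame's, top 18 mm below the frame's top, 2 mm play all round: it cannot be gripped there, but slides up freely when pushed from below. 0.12 kg. Once out, grip it across the 46 mm.
- base_mid (a point): Centre of the base's volume, 6 mm above its underside.
- stand: Turning-out stand, darker wood, fixed: flat foot 210 (its x) x 100 (its y) x 12 high with an upright block 110 (x) x 28 (y) in its middle, flat top 66 mm above the worktop. Origin: centre of the foot's underside. The frame fits over the block lengthwise, 11 mm to spare each side; standing on the foot its top is at 50 mm, the base's underside at 66 mm. It may be left or right of the box.
- rack: Flat wire oven rack, fixed on the worktop at the left, 376 (its x, pointing roughly to the robot's left) x 448 (its y, pointing roughly towards the robot), top surface 7 mm above the worktop and able to carry things anywhere. Origin: centre of its underside. The half nearest the robot (+y) is empty; a flat glass jar lid, 14 mm high, fixed to it, lies on the far half.
- salt: Salt shaker 44 x 44 x 90 mm, standing behind the stand and the box. Origin: centre of its underside. Leave it alone.
- mug: Cream mug 82 x 117 x 94 mm, standing behind the stand and the box. Origin: centre of its underside. Leave it alone.

How it is judged:
On the way, in this order (a step that is already met when the one before it is completed fails the run):
1. the box is lifted, with the base still lying in it (height (world z) of frame above 0.04 m and distance between frame and base below 0.014 m), for 0.1 s.
2. the frame stands on the stand's foot round the block, and the base, pushed up out of it, rests on the block (z of frame in the frame of stand between 0.006 and 0.019 m and x of frame in the frame of stand between -0.03 and 0.03 m and y of frame in the frame of stand between -0.014 and 0.014 m and angle between the x axis of frame and the x axis of stand, either way round below 0.2 rad and angle between base's own z axis and vertical below 0.1 rad and horizontal distance between base and stand below 0.04 m and z of base in the frame of stand between 0.06 and 0.072 m), for 0.2 s.
3. the base lies flat on the rack while the frame is still on the stand (x of base_mid in the frame of rack between -0.17 and 0.17 m and y of base_mid in the frame of rack between -0.2 and 0.2 m and z of base_mid in the frame of rack between 0.007 and 0.02 m and angle between the z axis of base and the z axis of rack, either way round below 0.1 rad and horizontal distance between frame and stand below 0.04 m and height (world z) of frame below 0.03 m and contact force between the fingers and base below 0.1 N), for 0.2 s.
At the end, for the whole second after the job is handed in: Base and frame both lie flat (within 0.1 rad, either face up) directly on the wire rack, at rest, their centres over the rack (within 170 mm of its centre across and 200 mm along), not touching each other and with their centres at least 50 mm apart (x of base_mid in the frame of rack between -0.17 and 0.17 m and y of base_mid in the frame of rack between -0.2 and 0.2 m and z of base_mid in the frame of rack between 0.007 and 0.02 m and angle between the z axis of each of base, frame and the z axis of rack, either way round below 0.1 rad and x of frame_mid in the frame of rack between -0.17 and 0.17 m and y of frame_mid in the frame of rack between -0.2 and 0.2 m and z of frame_mid in the frame of rack between 0.02 and 0.033 m and linear speed of each of base, frame below 0.02 m/s and horizontal distance between base_mid and frame_mid above 0.05 m and contact force between base and frame below 0.05 N).
It fails at once if the frame is let drop over the stand (faster than 0.7 m/s close to the stand) (horizontal distance between frame and stand below 0.04 m and linear speed of frame above 0.7 m/s).
It fails at once if the salt shaker is moved more than 30 mm (distance of salt from where it was at the start of the episode above 0.03 m).
It fails at once if the mug is moved more than 30 mm (distance of mug from where it was at the start of the episode above 0.03 m).
It also fails if it takes over 72 s, if anything falls off the work surface, if the arm or the gripper's body presses on something with over 40 N, if the wrist force passes 120 N, or if a joint passes its speed limit or range.

ROBOT

A 6-joint arm with a two-finger parallel gripper is mounted at the origin on a cart in front of the work surface, level with it; the furniture and walls round the work are solid. World frame = base frame: x ahead of the robot, y to its left, z up, the work surface at z = 0. Lengths are in m, angles in rad, forces in N, time in s.
With the tool pointing down it reaches from about 0.3 to 0.75 m from the base axis. Payload 8.5 kg.
Tool frame: the origin (TCP) lies midway between the tips of the shut fingers; the grasp point (between the pads) lies 19 mm behind it; z points along the fingers, y is the line along which they close (so a half turn about z gives the same grasp; the last joint's range is limited). The gripper opens to 88 mm and grips with 3 to 60 N. Pads are 18 mm wide; open, the fingers measure 123 mm over their backs; the gripper's body (75 mm by 187 mm) begins 45 mm behind the grasp point.
Start: joints at [-1.538, 0.381, 1.297, -0, 1.464, -0.215], TCP at [0.135, -0.533, 0.239] pointing down, gripper open.
Joint ranges: [-3.11, 3.11], [-0.89, 2.33], [0.22, 2.48], [-1.42, 4.56], [0.17, 2.85], [-2.88, 2.88]. Speed limits (rad/s): [2.39, 2.39, 3.14, 3.14, 3.14, 3.14].

INTERFACE

Orientations are given as a unit quaternion [w, x, y, z].
In Python, from cell import env, camera, calibration, workorder, find_in, outline_of, landmark_of gives the robot as it stands.
- The arm moves only by the shell command python3 -m creep 'ROWS' [FORCE]. ROWS is JSON, a list of rows, each a list of 7 numbers: the turn, a rotation vector about the world's x, y, z in units of pi rad (1.0 is pi rad), then the shift along the world's x, y, z in units of 0.12 m (1.0 is 0.12 m), then the gripper's target within -1 to 1 (shut at 1, half-way at 0, fully open at -1). In form: [[wx, wy, wz, x, y, z, grip], ...]. A call has 1 to 12 rows; each row is the pose to reach, as a shift and turn from the pose commanded when the call began, turning the shorter way round; what a row does not reach only later rows make up. A row lasts 1/10 s, in which the tool goes at most 50 mm and 8.59 degrees, less where a joint would pass 70% of its speed; a pose out of reach is approached as far as the arm can. A call with a number of a shift or a turn outside -1 to 1 is refused whole. A call with a gripper value outside its range is refused whole. The fingers move at their own pace and stop on an object; FORCE is the grip in N (left out, the last holds). Time passes only in rows, so rows that repeat a pose let the fingers close. It gives the time, the measured TCP pose, the force, the opening and the grip force at its end, in the units of the state.
- env.observe(): the state, without advancing time (a new reading comes with each control period).
- camera(name): name is "side" or "top" or "wrist"; returns the picture (400x640x3 uint8, red, green, blue); there is no depth.
- calibration(name): a dict with "K" (3x3 intrinsics, pixels), "dist_coeffs" ([k1, k2, p1, p2, k3] as OpenCV has them; the pictures are not rectified), "camera_from_world" (4x4, takes a point from world to camera coordinates); the wrist camera has in their place "T_tool_cam" (4x4, takes a point from camera to tool coordinates, whose origin is the TCP and whose axes are the flange's). Camera axes: x right, y up, looking along -z (the intrinsics and any distortion apply to the point x, -y, -z); pixel columns grow to the right and rows downward; lengths in m; the calibration is good to about 2 mm. A picture is of the moment at which its call begins: read the wrist's pose just before it. calibration takes no time and is no camera call.
- workorder.close_job(): hands the job in; it is judged then, once.
Trained networks look in the newest picture that a camera, given by its name, has taken for a name from the list of things; names that differ only in an ending like _2 or _b are one class to them, and where a whole thing is asked for, a point or a joint stands for the part that bears it (a point fixed in the world has none). Each returns a list of dicts, best first, with "confidence" (0 to 1); they miss things now and then, are a little off and sometimes report something else, mostly with a low value. They report only what shows in the picture. A call takes as long as a camera call.
- find_in(camera, query): "point" ([x, y, z] in m, in world coordinates, good to about 4 mm: the middle of the surface that is visible of it).
- outline_of(camera, query): "region" (400x640 bool, what is visible of it).
- landmark_of(camera, query): "point" ([x, y, z] in m, in world coordinates, good to about 4 mm: a listed point, or the origin of a listed thing).
The state is a dict: "clock": time; "joint_positions": joint angles; "joint_vel": joint speeds; "joint_torque": joint torques, N m; "ee_pos": TCP position; "ee_rot": TCP orientation; "force": force on the tool from outside, world axes, zero at the start; "ft_torque": the same for the moment, N m; "gripper_width": opening from 0.0 (shut) to 1.0 (fully open); "gripper_force": force on a finger pad.
Only numpy, scipy, OpenCV 4.12 (cv2) and the standard library are available. Lean on these libraries where they do the work, as an engineer would, in place of code of your own. Each camera call takes 0.05 s, during which the arm holds its last target. There are 200 camera calls.

## Working session

There is one attempt and no reset: what is moved stays moved. The work goes in short steps, Python scripts to look and compute and a shell command to move; the robot and the scene stay as the last step left them, time stands still between calls to the robot, and variables do not carry over. Pictures are saved under pics/ and viewed, at most 10 in all, crops included, and the job is handed in when it is done.

```bash
ls; mkdir -p pics; python3 - <<'E'
from cell import env,camera,calibration,find_in,outline_of,landmark_of
import cv2,numpy as np
s=env.observe();print(s['clock'],s['ee_pos'],s['ee_rot'],s['gripper_width'])
for c in ['top','side']:
    im=camera(c);cv2.imwrite(f'pics/{c}0.png',im[:,:,::-1])
    for q in ['frame','base','stand','rack','salt','mug']:
        try:
            r=landmark_of(c,q);print(c,q,[(np.round(d['point'],3).tolist(),round(d['confidence'],2)) for d in r[:2]])
        except Exception as e: print(e)
E
```

```text
pics
0.0 [ 0.13489406 -0.53292028  0.23817176] [-7.04544615e-04  9.92334004e-01  1.23582852e-01  8.21937403e-05] 0.9963407911040503
top frame [([0.506, -0.053, 0.0], 0.74), ([0.504, -0.048, 0.021], 0.61)]
top base [([0.506, -0.047, 0.008], 0.72)]
top stand [([0.482, -0.27, -0.001], 0.94)]
top rack [([0.529, 0.335, -0.0], 0.85), ([0.504, -0.048, 0.021], 0.3)]
top salt [([0.725, -0.135, 0.0], 0.51)]
top mug [([0.743, 0.022, -0.003], 0.84)]
side frame [([0.506, -0.05, 0.0], 0.73), ([0.501, -0.049, 0.005], 0.43)]
side base [([0.5, -0.049, 0.005], 0.62)]
side stand [([0.484, -0.271, -0.0], 0.91), ([0.726, -0.137, -0.003], 0.16)]
side rack [([0.528, 0.337, 0.0], 0.6)]
side salt [([0.724, -0.134, -0.004], 0.76), ([0.741, 0.023, 0.002], 0.54)]
side mug [([0.742, 0.022, 0.002], 0.82)]
```

View pics/top0.png

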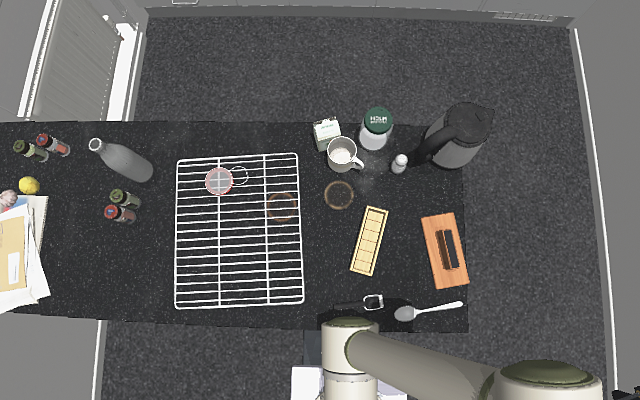

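```bash
cat > h.py <<'E'
from cell import env,camera,calibration,find_in,outline_of,landmark_of
import cv2,numpy as np
from scipy.spatial.transform import Rotation as R
def camw(c):
    k=calibration(c);K=np.array(k['K']);D=np.array(k['dist_coeffs'],float)
    if c=='wrist':
        s=env.observe();T=np.eye(4);q=np.array(s['ee_rot']);T[:3,:3]=R.from_quat(q[[1,2,3,0]]).as_matrix();T[:3,3]=s['ee_pos']
        M=T@np.array(k['T_tool_cam'])
    else: M=np.linalg.inv(np.array(k['camera_from_world']))
    return K,D,M
def plane(c,px,z,cam=None):
    K,D,M=cam or camw(c)
    n=cv2.undistortPoints(np.array(px,float).reshape(-1,1,2),K,D).reshape(-1,2)
    d=np.c_[n[:,0],-n[:,1],-np.ones(len(n))]@M[:3,:3].T;o=M[:3,3]
    return o+d*((z-o[2])/d[:,2])[:,None]
def fit(c,q,z,cam=None):
    """outline of q taken as lying at height z -> centre, long-axis yaw(deg), size"""
    r=outline_of(c,q)
    if not r: return None
    m=r[0]['region'].astype(np.uint8)
    cs=max(cv2.findContours(m,0,cv2.CHAIN_APPROX_NONE)[0],key=cv2.contourArea)
    p=plane(c,cs.reshape(-1,2),z,cam)[:,:2]
    (ctr,wh,_)=rr=cv2.minAreaRect((p*1000).astype(np.float32))
    b=cv2.boxPoints(rr);e=[b[1]-b[0],b[2]-b[1]];l=max(e,key=np.linalg.norm)
    return np.round(ctr,1),round(np.degrees(np.arctan2(l[1],l[0]))%180,1),np.round(sorted(wh),1),round(r[0]['confidence'],2)
E
python3 - <<'E'
from h import *
camera('top')
for q,z in [('frame',.038),('base',.02),('stand',.012),('rack',.007)]: print(q,fit('top',q,z))
s=env.observe();print(R.from_quat(np.array(s['ee_rot'])[[1,2,3,0]]).as_matrix().round(3))
E
```

```text
frame (array([565.4, -62.2]), np.float32(72.6), array([62.9, 67.9]), 0.6)
base (array([504.6, -47.8]), np.float32(165.7), array([ 45.1, 169.3]), 0.78)
stand (array([ 480.7, -267. ]), np.float32(11.5), array([100.1, 209.3]), 0.74)
rack (array([652.3, 387. ]), np.float32(21.8), array([ 96.2, 204.4]), 0.73)
[[ 0.969  0.245  0.   ]
 [ 0.245 -0.969 -0.   ]
 [ 0.     0.    -1.   ]]
```

The top view shows the box at about (370,240), the stand at (445,250) and the rack at (238,230), with its near half empty; the networks agree. I'm moving above the box.

```bash
python3 -m creep '[[0,0,-0.08,0.3,0.4,0,-1],[0,0,-0.158,0.62,0.81,0,-1],[0,0,-0.158,0.62,0.81,0,-1],[0,0,-0.158,0.62,0.81,0,-1]]' 20
python3 -m creep '[[0,0,0,0.31,0.4,0,-1],[0,0,0,0.62,0.81,0,-1],[0,0,0,0.62,0.81,0,-1],[0,0,0,0.62,0.81,0,-1]]'
python3 -m creep '[[0,0,0,0.31,0.4,0,-1],[0,0,0,0.62,0.81,0,-1],[0,0,0,0.62,0.81,0,-1],[0,0,0,0.62,0.81,0,-1]]'
python3 -m creep '[[0,0,0,0.31,0.4,0,-1],[0,0,0,0.62,0.81,0,-1],[0,0,0,0.62,0.81,0,-1],[0,0,0,0.62,0.81,0,-1]]'
python3 -m creep '[[0,0,0,0.31,0.4,0,-1],[0,0,0,0.61,0.8,0,-1],[0,0,0,0.61,0.8,0,-1],[0,0,0,0.61,0.8,0,-1],[0,0,0,0.61,0.8,0,-1]]'
python3 - <<'E'
from h import *
im=camera('wrist');cv2.imwrite('pics/w1.png',im[:,:,::-1])
for q,z in [('frame',.038),('base',.02)]: print(q,fit('wrist',q,z),[(np.round(d['point'],3),round(d['confidence'],2)) for d in landmark_of('wrist',q)])
camera('top');
for i in range(2): print(fit('top','stand',.012))
E
```

```text
clock: 1.35
ee_pos: [0.2109, -0.4337, 0.2393]
ee_rot: [0.0, 0.992, -0.125, 0.0]
force: [0.0, -0.6, -0.9]
gripper_width: 1.0
gripper_force: 0.0
clock: 1.75
ee_pos: [0.2848, -0.3368, 0.2391]
ee_rot: [0.0, 0.993, -0.122, 0.0]
force: [-0.1, -1.2, 0.1]
gripper_width: 1.0
gripper_force: 0.0
clock: 2.15
ee_pos: [0.3589, -0.2408, 0.2389]
ee_rot: [0.0, 0.992, -0.123, 0.0]
force: [-0.3, -0.4, -0.6]
gripper_width: 1.001
gripper_force: 0.0
clock: 2.55
ee_pos: [0.4333, -0.1444, 0.2386]
ee_rot: [0.0, 0.992, -0.123, 0.0]
force: [-0.2, 0.2, -0.7]
gripper_width: 0.997
gripper_force: 0.0
clock: 3.05
ee_pos: [0.5053, -0.0504, 0.2385]
ee_rot: [0.0, 0.992, -0.125, -0.0]
force: [0.5, 0.3, 0.5]
gripper_width: 0.998
gripper_force: 0.0
frame (array([504.6, -48. ]), np.float32(165.3), array([ 65.3, 189.3]), 0.79) []
base (array([503.6, -47.1]), np.float32(165.6), array([ 48. , 173.3]), 0.81) [(array([ 0.504, -0.048,  0.006]), 0.97)]
(array([ 481., -274.]), np.float32(7.1), array([ 99.6, 207.5]), 0.78)
(array([ 481., -274.]), np.float32(7.1), array([ 99.6, 207.5]), 0.78)
```

View pics/w1.png

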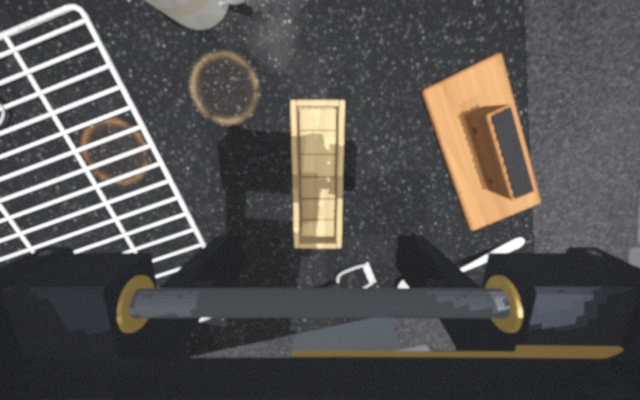

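The wrist view shows the box at (318,175), aligned with the gripper, with the stand's foot at (423,92)–(541,202) on the right. I'm descending to grip it.

```bash
python3 - <<'E'
from h import *
c=camw('wrist')
print(plane('wrist',[(423,92),(500,53),(541,202),(473,230)],.012,c).round(4))
print(plane('wrist',[(485,112),(513,107),(536,192),(507,198)],.066,c).round(4))
camera('wrist'); print(fit('wrist','stand',.012,c))
E
python3 -m creep '[[0,0,0,0,0.02,-0.33,-1],[0,0,0,0,0.02,-0.66,-1],[0,0,0,0,0.02,-1,-1],[0,0,0,0,0.02,-1,-1]]'
python3 -m creep '[[0,0,0,0,0,-0.3,-1],[0,0,0,0,0,-0.6,-1],[0,0,0,0,0,-0.89,-1],[0,0,0,0,0,-0.89,-1],[0,0,0,0,0,-0.89,-1]]'
python3 -m creep '[[0,0,0,0,0,0,1],[0,0,0,0,0,0,1],[0,0,0,0,0,0,1],[0,0,0,0,0,0,1],[0,0,0,0,0,0,1],[0,0,0,0,0,0,1],[0,0,0,0,0,0,1],[0,0,0,0,0,0,1]]' 25
```

```text
[[ 0.5738 -0.1996  0.012 ]
 [ 0.5941 -0.2945  0.012 ]
 [ 0.3914 -0.3362  0.012 ]
 [ 0.3723 -0.2418  0.012 ]]
[[ 0.5372 -0.2422  0.066 ]
 [ 0.5349 -0.2716  0.066 ]
 [ 0.432  -0.2921  0.066 ]
 [ 0.4329 -0.2591  0.066 ]]
(array([ 482.8, -267. ]), np.float32(11.2), array([101.9, 210.6]), 0.63)
clock: 3.95
ee_pos: [0.5034, -0.0453, 0.115]
ee_rot: [-0.001, 0.992, -0.124, -0.004]
force: [-1.0, -0.0, 1.2]
gripper_width: 0.997
gripper_force: 0.0
clock: 4.45
ee_pos: [0.5068, -0.0463, 0.0137]
ee_rot: [0.0, 0.992, -0.124, 0.001]
force: [0.7, 0.1, 0.8]
gripper_width: 0.999
gripper_force: 0.0
clock: 5.25
ee_pos: [0.5063, -0.0464, 0.0131]
ee_rot: [0.0, 0.992, -0.124, 0.001]
force: [-1.3, -1.9, 8.4]
gripper_width: 0.723
gripper_force: 25.0
```

```bash
python3 -m creep '[[0,0,0,0,0,0.15,1],[0,0,0,0,0,0.4,1],[0,0,0,0,0,0.65,1],[0,0,0,0,0,0.85,1],[0,0,0,0,0,0.85,1],[0,0,0,0,0,0.85,1]]'
python3 -m creep '[[0,0,0.03,-0.03,-0.2,0,1],[0,0,0.05,-0.06,-0.45,0,1],[0,0,0.072,-0.08,-0.7,0,1],[0,0,0.072,-0.09,-0.92,0,1],[0,0,0.072,-0.09,-0.92,0,1],[0,0,0.072,-0.09,-0.92,0,1]]'
python3 -m creep '[[0,0,0.03,-0.03,-0.2,0,1],[0,0,0.05,-0.06,-0.45,0,1],[0,0,0.072,-0.08,-0.7,0,1],[0,0,0.072,-0.095,-0.92,0,1],[0,0,0.072,-0.095,-0.92,0,1],[0,0,0.072,-0.095,-0.92,0,1]]'
python3 - <<'E'
from h import *
ims=[camera('top'),camera('side')]
a=ims[0][150:350,340:540];a=cv2.resize(a,(400,400));b=ims[1]
s=np.zeros((400,800,3),np.uint8);s[:,:400]=a;s[:250,400:]=cv2.resize(b,(400,250));cv2.imwrite('pics/m2.png',s[:,:,::-1])
for c in['top','side']:
  for q in['frame','base','stand']: print(c,q,[(np.round(d['point'],3),round(d['confidence'],2)) for d in landmark_of(c,q)])
E
```

```text
clock: 5.85
ee_pos: [0.5052, -0.0458, 0.1133]
ee_rot: [-0.0, 0.992, -0.124, -0.0]
force: [0.7, 0.3, -4.0]
gripper_width: 0.725
gripper_force: 25.0
clock: 6.45
ee_pos: [0.4941, -0.1561, 0.1123]
ee_rot: [-0.001, 1.0, -0.012, -0.001]
force: [0.1, 0.4, -2.5]
gripper_width: 0.727
gripper_force: 25.0
clock: 7.05
ee_pos: [0.4833, -0.2656, 0.1131]
ee_rot: [-0.001, 0.995, 0.102, -0.001]
force: [-0.4, 0.7, -3.6]
gripper_width: 0.72
gripper_force: 25.0
top frame []
top base []
top stand [(array([ 0.48 , -0.27 ,  0.001]), 0.56)]
side frame [(array([ 0.484, -0.269,  0.101]), 0.92)]
side base [(array([ 0.477, -0.27 ,  0.107]), 0.71)]
side stand [(array([ 0.483, -0.271, -0.001]), 0.74)]
```

View pics/m2.png

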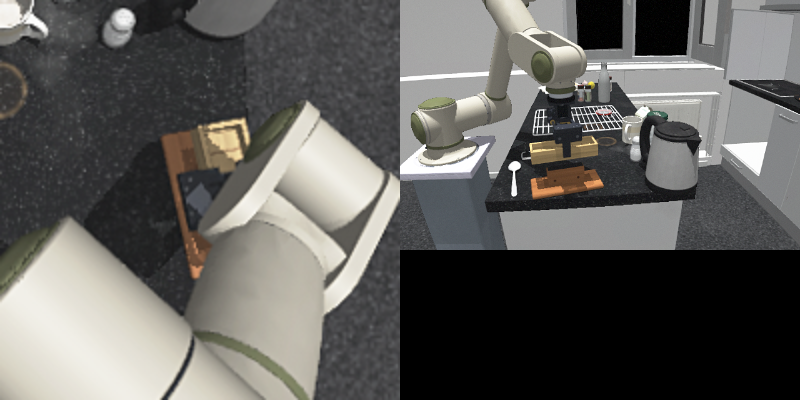

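The side picture shows the box held level above the stand, with its base in it. I'm lowering it slowly.

```bash
python3 -m creep '[[0,0,0,0,-0.02,-0.05,1],[0,0,0,0,-0.02,-0.1,1],[0,0,0,0,-0.02,-0.15,1],[0,0,0,0,-0.02,-0.2,1],[0,0,0,0,-0.02,-0.25,1],[0,0,0,0,-0.02,-0.3,1],[0,0,0,0,-0.02,-0.3,1]]'
python3 -m creep '[[0,0,0,0,0,-0.05,1],[0,0,0,0,0,-0.1,1],[0,0,0,0,0,-0.15,1],[0,0,0,0,0,-0.2,1],[0,0,0,0,0,-0.25,1],[0,0,0,0,0,-0.3,1],[0,0,0,0,0,-0.35,1],[0,0,0,0,0,-0.4,1],[0,0,0,0,0,-0.4,1]]'
python3 - <<'E'
from h import *
im=camera('side');cv2.imwrite('pics/s3.png',cv2.resize(im[180:340,160:400],(720,480))[:,:,::-1])
for q in['frame','base','stand']: print(q,[(np.round(d['point'],3),round(d['confidence'],2)) for d in landmark_of('side',q)])
E
```

```text
clock: 8.15
ee_pos: [0.4832, -0.2689, 0.077]
ee_rot: [-0.001, 0.995, 0.102, -0.001]
force: [-0.3, 0.1, -2.0]
gripper_width: 0.726
gripper_force: 25.0
clock: 9.05
ee_pos: [0.4832, -0.2689, 0.0291]
ee_rot: [-0.001, 0.995, 0.102, -0.001]
force: [-1.4, 0.1, -2.4]
gripper_width: 0.725
gripper_force: 25.0
frame [(array([ 0.484, -0.269,  0.015]), 0.87)]
base [(array([0.526, 0.339, 0.001]), 0.44), (array([ 0.727, -0.135, -0.003]), 0.27)]
stand [(array([ 0.482, -0.271, -0.004]), 0.69)]
```

View pics/s3.png

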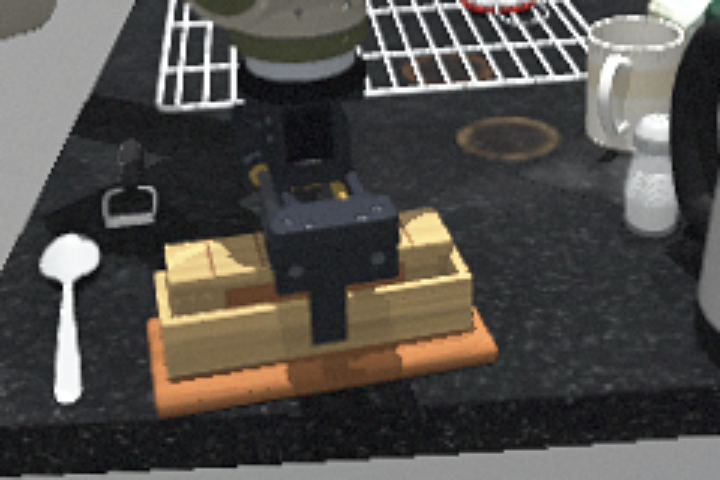

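The base is emerging level between the frame's walls. I'm lowering the last few millimetres, then releasing.

```bash
python3 -m creep '[[0,0,0,0,0,-0.017,1],[0,0,0,0,0,-0.034,1],[0,0,0,0,0,-0.034,1],[0,0,0,0,0,-0.034,1]]'
python3 -m creep '[[0,0,0,0,0,0,-1],[0,0,0,0,0,0,-1],[0,0,0,0,0,0,-1],[0,0,0,0,0,0,-1],[0,0,0,0,0,0,-1],[0,0,0,0,0,0,-1]]'
python3 -m creep '[[0,0,0,0,0,0.1,-1],[0,0,0,0,0,0.4,-1],[0,0,0,0,0,0.8,-1],[0,0,0,0,0,1,-1],[0,0,0,0,0,1,-1],[0,0,0,0,0,1,-1]]'
python3 -m creep '[[0,0,0,-0.2,0,0.2,-1],[0,0,0,-0.5,0,0.4,-1],[0,0,0,-0.5,0,0.4,-1],[0,0,0,-0.5,0,0.4,-1],[0,0,0,-0.5,0,0.4,-1]]'
python3 - <<'E'
from h import *
c=camw('wrist')
im=camera('wrist');cv2.imwrite('pics/w4.png',im[:,:,::-1])
for q,z in [('frame',.05),('base',.078)]: print(q,fit('wrist',q,z,c),[(np.round(d['point'],3),round(d['confidence'],2)) for d in landmark_of('wrist',q)])
camera('side')
for q in['frame','base']: print(q,[(np.round(d['point'],3),round(d['confidence'],2)) for d in landmark_of('side',q)])
E
```

```text
clock: 9.65
ee_pos: [0.4835, -0.2692, 0.0258]
ee_rot: [-0.0, 0.995, 0.102, -0.0]
force: [-0.1, -0.0, -2.1]
gripper_width: 0.724
gripper_force: 25.0
clock: 10.25
ee_pos: [0.4835, -0.2692, 0.0259]
ee_rot: [0.0, 0.995, 0.102, 0.0]
force: [-0.7, -1.4, 0.1]
gripper_width: 1.001
gripper_force: 0.0
clock: 10.85
ee_pos: [0.4833, -0.269, 0.1461]
ee_rot: [0.0, 0.995, 0.102, 0.0]
force: [-0.9, -0.1, -0.5]
gripper_width: 1.004
gripper_force: 0.0
clock: 11.35
ee_pos: [0.4237, -0.2689, 0.1925]
ee_rot: [-0.001, 0.995, 0.102, -0.001]
force: [-0.4, -0.1, -0.1]
gripper_width: 1.003
gripper_force: 0.0
frame (array([ 481.6, -268.2]), np.float32(10.5), array([ 61.3, 189.7]), 0.86) []
base (array([ 481. , -271.9]), np.float32(11.5), array([ 47.3, 170.8]), 0.84) [(array([ 0.481, -0.27 ,  0.069]), 0.76)]
frame [(array([ 0.485, -0.272,  0.016]), 0.61)]
base [(array([ 0.479, -0.272,  0.064]), 0.82)]
```

View pics/w4.png

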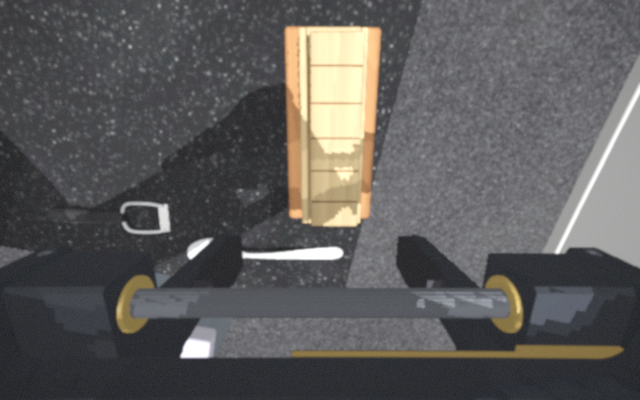

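The base rests square on the block at about (335,130), and the frame is down on the foot. I'm gripping the base low enough to hold it while keeping the tips above its underside.

```bash
python3 -m creep '[[0,0,0,0.24,-0.01,-0.1,-1],[0,0,0,0.48,-0.02,-0.2,-1],[0,0,0,0.48,-0.02,-0.5,-1],[0,0,0,0.48,-0.02,-0.5,-1],[0,0,0,0.48,-0.02,-0.5,-1]]'
python3 -m creep '[[0,0,0,0,0,-0.2,-1],[0,0,0,0,0,-0.4,-1],[0,0,0,0,0,-0.546,-1],[0,0,0,0,0,-0.546,-1],[0,0,0,0,0,-0.546,-1]]'
python3 -m creep '[[0,0,0,0,0,0,1],[0,0,0,0,0,0,1],[0,0,0,0,0,0,1],[0,0,0,0,0,0,1],[0,0,0,0,0,0,1],[0,0,0,0,0,0,1],[0,0,0,0,0,0,1],[0,0,0,0,0,0,1],[0,0,0,0,0,0,1]]' 20
python3 -m creep '[[0,0,0,0,0,0.1,1],[0,0,0,0,0,0.25,1],[0,0,0,0,0,0.5,1],[0,0,0,0,0,0.7,1],[0,0,0,0,0,0.7,1],[0,0,0,0,0,0.7,1]]'
python3 - <<'E'
from h import *
im=camera('side');cv2.imwrite('pics/s5.png',cv2.resize(im[160:340,160:400],(720,540))[:,:,::-1])
for q in['frame','base']: print(q,[(np.round(d['point'],3),round(d['confidence'],2)) for d in landmark_of('side',q)])
E
```

```text
clock: 12.25
ee_pos: [0.4809, -0.2715, 0.1342]
ee_rot: [-0.0, 0.995, 0.102, -0.0]
force: [-0.8, -0.1, 0.6]
gripper_width: 1.004
gripper_force: 0.0
clock: 12.75
ee_pos: [0.4815, -0.2722, 0.0701]
ee_rot: [0.001, 0.995, 0.102, 0.001]
force: [-0.2, 0.8, -0.2]
gripper_width: 1.002
gripper_force: 0.0
clock: 13.65
ee_pos: [0.4811, -0.2716, 0.0684]
ee_rot: [0.0, 0.995, 0.102, 0.0]
force: [-0.1, 1.0, 1.9]
gripper_width: 0.52
gripper_force: 20.0
clock: 14.25
ee_pos: [0.4809, -0.2714, 0.1522]
ee_rot: [0.0, 0.995, 0.102, 0.0]
force: [0.2, 0.3, -1.4]
gripper_width: 0.523
gripper_force: 20.0
frame [(array([ 0.485, -0.271,  0.012]), 0.78)]
base [(array([ 0.482, -0.272,  0.147]), 0.69)]
```

View pics/s5.png

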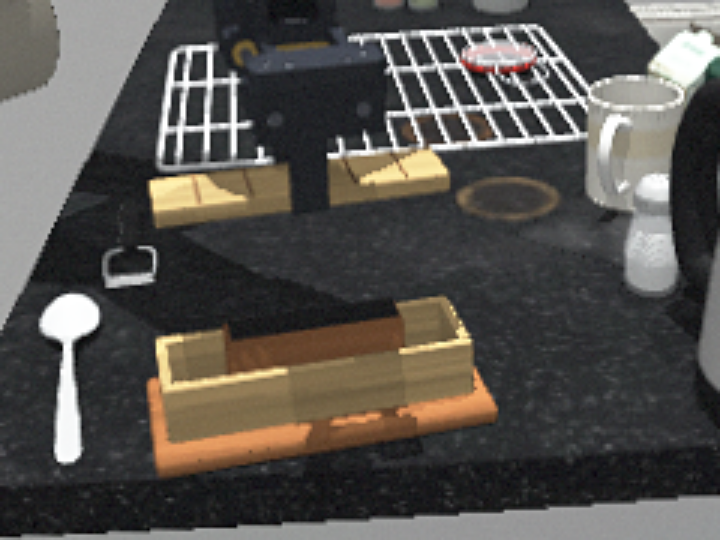

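The base is held level over the stand, and the frame is still standing on the foot. I'm carrying the base to the rack.

```bash
python3 -m creep '[[0,0,-0.02,-0.03,0.25,0,1],[0,0,-0.04,-0.06,0.55,0,1],[0,0,-0.064,-0.085,0.885,0,1],[0,0,-0.064,-0.085,0.885,0,1]]'
python3 -m creep '[[0,0,0,-0.03,0.3,0,1],[0,0,0,-0.06,0.6,0,1],[0,0,0,-0.085,0.885,0,1],[0,0,0,-0.085,0.885,0,1]]'
python3 -m creep '[[0,0,0,-0.03,0.3,0,1],[0,0,0,-0.06,0.6,0,1],[0,0,0,-0.085,0.885,0,1],[0,0,0,-0.085,0.885,0,1]]'
python3 -m creep '[[0,0,0,-0.03,0.3,0,1],[0,0,0,-0.06,0.6,0,1],[0,0,0,-0.085,0.885,0,1],[0,0,0,-0.085,0.885,0,1]]'
python3 -m creep '[[0,0,0,-0.03,0.3,0,1],[0,0,0,-0.06,0.6,0,1],[0,0,0,-0.085,0.885,0,1],[0,0,0,-0.085,0.885,0,1],[0,0,0,-0.085,0.885,0,1],[0,0,0,-0.085,0.885,0,1]]'
python3 - <<'E'
from h import *
for c in['side','top']:
  camera(c)
  for q in['base','rack']: print(c,q,[(np.round(d['point'],3),round(d['confidence'],2)) for d in landmark_of(c,q)])
E
```

```text
clock: 14.8
ee_pos: [0.4697, -0.1614, 0.1515]
ee_rot: [-0.001, 1.0, 0.002, -0.001]
force: [-0.4, -1.2, -1.7]
gripper_width: 0.519
gripper_force: 20.0
clock: 15.2
ee_pos: [0.4598, -0.0566, 0.1517]
ee_rot: [-0.001, 1.0, 0.003, -0.001]
force: [0.2, 0.4, -0.5]
gripper_width: 0.518
gripper_force: 20.0
clock: 15.6
ee_pos: [0.4501, 0.0489, 0.1519]
ee_rot: [-0.0, 1.0, 0.003, -0.001]
force: [-0.2, -0.0, -1.4]
gripper_width: 0.518
gripper_force: 20.0
clock: 16.0
ee_pos: [0.4405, 0.1547, 0.1519]
ee_rot: [-0.0, 1.0, 0.003, -0.0]
force: [0.6, -0.5, -0.3]
gripper_width: 0.517
gripper_force: 20.0
clock: 16.6
ee_pos: [0.4308, 0.2579, 0.1521]
ee_rot: [0.0, 1.0, 0.001, -0.0]
force: [0.0, 1.0, -0.7]
gripper_width: 0.521
gripper_force: 20.0
side base [(array([0.427, 0.257, 0.145]), 0.71)]
side rack [(array([ 0.526,  0.337, -0.001]), 0.63)]
top base [(array([ 0.482, -0.27 ,  0.002]), 0.47)]
top rack [(array([ 0.53 ,  0.335, -0.   ]), 0.64)]
```

```bash
python3 -m creep '[[0,0,0,0,0,-0.25,1],[0,0,0,0,0,-0.55,1],[0,0,0,0,0,-0.8,1],[0,0,0,0,0,-0.95,1],[0,0,0,0,0,-0.95,1],[0,0,0,0,0,-0.95,1]]'
python3 -m creep '[[0,0,0,0,0,-0.05,1],[0,0,0,0,0,-0.1,1],[0,0,0,0,0,-0.15,1],[0,0,0,0,0,-0.19,1],[0,0,0,0,0,-0.22,1],[0,0,0,0,0,-0.22,1],[0,0,0,0,0,-0.22,1],[0,0,0,0,0,-0.22,1]]'
```

```text
clock: 17.5
ee_pos: [0.4305, 0.2594, 0.0389]
ee_rot: [-0.0, 1.0, 0.001, 0.0]
force: [0.2, 0.1, -1.3]
gripper_width: 0.512
gripper_force: 20.0
clock: 18.3
ee_pos: [0.4302, 0.2595, 0.0121]
ee_rot: [-0.0, 1.0, 0.001, 0.0]
force: [0.8, 0.6, -0.6]
gripper_width: 0.517
gripper_force: 20.0
```

```bash
python3 -m creep '[[0,0,0,0,0,-0.008,1],[0,0,0,0,0,-0.016,1],[0,0,0,0,0,-0.016,1],[0,0,0,0,0,-0.016,1]]'
python3 -m creep '[[0,0,0,0,0,0,0],[0,0,0,0,0,0,-0.3],[0,0,0,0,0,0,-1],[0,0,0,0,0,0,-1],[0,0,0,0,0,0,-1],[0,0,0,0,0,0,-1]]'
python3 -m creep '[[0,0,0,0,0,0.1,-1],[0,0,0,0,0,0.4,-1],[0,0,0,0,0,0.8,-1],[0,0,0,0,0,1,-1],[0,0,0,0,0,1,-1],[0,0,0,0,0,1,-1]]'
python3 -m creep '[[0,0,0,0,-0.2,0.2,-1],[0,0,0,-0.2,-0.5,0.5,-1],[0,0,0,-0.4,-0.8,0.7,-1],[0,0,0,-0.4,-0.8,0.7,-1],[0,0,0,-0.4,-0.8,0.7,-1],[0,0,0,-0.4,-0.8,0.7,-1]]'
python3 - <<'E'
from h import *
c=camw('wrist')
im=camera('wrist');cv2.imwrite('pics/w6.png',im[:,:,::-1])
print(fit('wrist','base',.019,c))
for k in['wrist','side']:
  camera(k)
  for q in['frame','base','rack']: print(k,q,[(np.round(d['point'],3),round(d['confidence'],2)) for d in landmark_of(k,q)])
E
```

```text
clock: 18.7
ee_pos: [0.4301, 0.2594, 0.01]
ee_rot: [-0.0, 1.0, 0.001, -0.0]
force: [-0.7, 0.0, -1.4]
gripper_width: 0.519
gripper_force: 20.0
clock: 19.3
ee_pos: [0.4301, 0.2594, 0.01]
ee_rot: [0.0, 1.0, 0.001, 0.0]
force: [0.5, -0.1, -0.3]
gripper_width: 0.946
gripper_force: 0.0
clock: 19.9
ee_pos: [0.4298, 0.2593, 0.1296]
ee_rot: [0.0, 1.0, 0.001, -0.0]
force: [-0.2, -1.1, 0.0]
gripper_width: 1.003
gripper_force: 0.0
clock: 20.5
ee_pos: [0.3822, 0.1638, 0.2127]
ee_rot: [0.0, 1.0, 0.001, -0.001]
force: [-0.1, -0.1, -0.9]
gripper_width: 1.001
gripper_force: 0.0
(array([429. , 258.4]), np.float32(179.5), array([ 49.6, 172.6]), 0.63)
wrist frame [(array([0.528, 0.335, 0.004]), 0.61)]
wrist base [(array([0.432, 0.264, 0.005]), 0.84)]
wrist rack [(array([0.528, 0.335, 0.002]), 0.97)]
side frame [(array([ 0.484, -0.269,  0.015]), 0.82), (array([ 0.479, -0.275,  0.031]), 0.67)]
side base [(array([0.43 , 0.259, 0.003]), 0.58)]
side rack [(array([0.528, 0.337, 0.   ]), 0.95)]
```

View pics/w6.png

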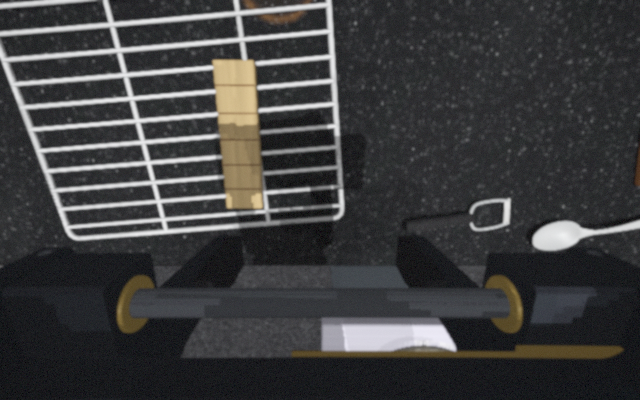

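The base lies flat on the rack at about (238,135). I'm going back for the frame.

```bash
python3 -m creep '[[0,0,0,0.07,-0.3,0,-1],[0,0,0,0.14,-0.6,0,-1],[0,0,0,0.21,-0.9,0,-1],[0,0,0,0.21,-0.9,0,-1]]'
python3 -m creep '[[0,0,0,0.07,-0.3,0,-1],[0,0,0,0.14,-0.6,0,-1],[0,0,0,0.21,-0.9,0,-1],[0,0,0,0.21,-0.9,0,-1]]'
python3 -m creep '[[0,0,0,0.07,-0.3,0,-1],[0,0,0,0.14,-0.6,0,-1],[0,0,0,0.21,-0.9,0,-1],[0,0,0,0.21,-0.9,0,-1]]'
python3 -m creep '[[0,0,0.02,0.07,-0.3,0,-1],[0,0,0.04,0.14,-0.6,0,-1],[0,0,0.064,0.216,-0.91,0,-1],[0,0,0.064,0.216,-0.91,0,-1],[0,0,0.064,0.216,-0.91,0,-1],[0,0,0.064,0.216,-0.91,0,-1]]'
python3 - <<'E'
from h import *
c=camw('wrist');camera('wrist')
print(fit('wrist','frame',.05,c))
E
```

```text
clock: 21.4
ee_pos: [0.4083, 0.0525, 0.214]
ee_rot: [0.0, 1.0, -0.001, 0.0]
force: [0.5, -0.0, 0.2]
gripper_width: 1.002
gripper_force: 0.0
clock: 21.8
ee_pos: [0.4334, -0.0551, 0.2139]
ee_rot: [0.0, 1.0, -0.0, 0.0]
force: [0.2, 0.5, 0.6]
gripper_width: 1.0
gripper_force: 0.0
clock: 22.2
ee_pos: [0.4585, -0.1626, 0.2137]
ee_rot: [0.0, 1.0, 0.0, 0.0]
force: [0.2, 0.1, 0.2]
gripper_width: 1.0
gripper_force: 0.0
clock: 22.8
ee_pos: [0.4836, -0.2678, 0.2141]
ee_rot: [-0.0, 0.995, 0.102, -0.0]
force: [0.4, 0.3, -0.5]
gripper_width: 1.0
gripper_force: 0.0
(array([ 481.8, -269.9]), np.float32(11.4), array([ 66.4, 189.6]), 0.72)
```

```bash
python3 -m creep '[[0,0,0,0,-0.01,-0.3,-1],[0,0,0,0,-0.01,-0.6,-1],[0,0,0,0,-0.01,-0.9,-1],[0,0,0,0,-0.01,-0.9,-1],[0,0,0,0,-0.01,-0.9,-1]]'
python3 -m creep '[[0,0,0,0,0,-0.2,-1],[0,0,0,0,0,-0.4,-1],[0,0,0,0,0,-0.65,-1],[0,0,0,0,0,-0.65,-1],[0,0,0,0,0,-0.65,-1]]'
python3 -m creep '[[0,0,0,0,0,0,1],[0,0,0,0,0,0,1],[0,0,0,0,0,0,1],[0,0,0,0,0,0,1],[0,0,0,0,0,0,1],[0,0,0,0,0,0,1],[0,0,0,0,0,0,1],[0,0,0,0,0,0,1]]' 25
python3 -m creep '[[0,0,0,0,0,0.1,1],[0,0,0,0,0,0.25,1],[0,0,0,0,0,0.5,1],[0,0,0,0,0,0.75,1],[0,0,0,0,0,1,1],[0,0,0,0,0,1,1],[0,0,0,0,0,1,1]]'
python3 - <<'E'
from h import *
camera('side')
for q in['frame','base']: print(q,[(np.round(d['point'],3),round(d['confidence'],2)) for d in landmark_of('side',q)])
E
```

```text
clock: 23.4
ee_pos: [0.484, -0.2706, 0.107]
ee_rot: [0.0, 0.995, 0.102, 0.0]
force: [0.4, 0.3, 0.6]
gripper_width: 1.001
gripper_force: 0.0
clock: 23.9
ee_pos: [0.4845, -0.2715, 0.0301]
ee_rot: [0.001, 0.995, 0.102, 0.001]
force: [-0.1, 0.0, 1.3]
gripper_width: 0.996
gripper_force: 0.0
clock: 24.7
ee_pos: [0.4838, -0.2709, 0.0289]
ee_rot: [0.0, 0.995, 0.102, 0.0]
force: [0.0, 2.2, 6.3]
gripper_width: 0.724
gripper_force: 25.0
clock: 25.4
ee_pos: [0.4834, -0.2708, 0.1479]
ee_rot: [0.0, 0.995, 0.102, 0.0]
force: [-0.5, 0.5, -3.0]
gripper_width: 0.721
gripper_force: 25.0
frame [(array([ 0.485, -0.273,  0.132]), 0.96)]
base [(array([0.431, 0.258, 0.006]), 0.72)]
```

```bash
python3 -m creep '[[0,0,-0.02,-0.02,0.25,0,1],[0,0,-0.04,-0.05,0.55,0,1],[0,0,-0.064,-0.074,0.93,0,1],[0,0,-0.064,-0.074,0.93,0,1]]'
python3 -m creep '[[0,0,0,-0.02,0.31,0,1],[0,0,0,-0.05,0.62,0,1],[0,0,0,-0.074,0.93,0,1],[0,0,0,-0.074,0.93,0,1]]'
python3 -m creep '[[0,0,0,-0.02,0.31,0,1],[0,0,0,-0.05,0.62,0,1],[0,0,0,-0.074,0.93,0,1],[0,0,0,-0.074,0.93,0,1]]'
python3 -m creep '[[0,0,0,-0.02,0.31,0,1],[0,0,0,-0.05,0.62,0,1],[0,0,0,-0.074,0.93,0,1],[0,0,0,-0.074,0.93,0,1]]'
python3 -m creep '[[0,0,0,-0.02,0.31,0,1],[0,0,0,-0.05,0.62,0,1],[0,0,0,-0.074,0.93,0,1],[0,0,0,-0.074,0.93,0,1]]'
python3 -m creep '[[0,0,0,-0.02,0.31,0,1],[0,0,0,-0.05,0.62,0,1],[0,0,0,-0.074,0.93,0,1],[0,0,0,-0.074,0.93,0,1],[0,0,0,-0.074,0.93,0,1],[0,0,0,-0.074,0.93,0,1]]'
python3 -m creep '[[0,0,0,0,0,-0.2,1],[0,0,0,0,0,-0.4,1],[0,0,0,0,0,-0.6,1],[0,0,0,0,0,-0.8,1],[0,0,0,0,0,-0.8,1],[0,0,0,0,0,-0.8,1]]'
```

```text
clock: 25.95
ee_pos: [0.4733, -0.1548, 0.147]
ee_rot: [-0.002, 1.0, 0.002, -0.002]
force: [-0.3, -0.4, -1.8]
gripper_width: 0.728
gripper_force: 25.0
clock: 26.35
ee_pos: [0.4647, -0.0445, 0.1472]
ee_rot: [-0.001, 1.0, 0.003, -0.001]
force: [1.0, -0.6, -2.6]
gripper_width: 0.723
gripper_force: 25.0
clock: 26.75
ee_pos: [0.4562, 0.0663, 0.1473]
ee_rot: [-0.0, 1.0, 0.003, -0.001]
force: [-0.4, -0.9, -2.8]
gripper_width: 0.724
gripper_force: 25.0
clock: 27.15
ee_pos: [0.4479, 0.1775, 0.1474]
ee_rot: [-0.0, 1.0, 0.003, -0.0]
force: [-0.3, -0.6, -2.1]
gripper_width: 0.728
gripper_force: 25.0
clock: 27.55
ee_pos: [0.4395, 0.2888, 0.1473]
ee_rot: [-0.0, 1.0, 0.003, -0.0]
force: [1.1, 0.6, -1.9]
gripper_width: 0.726
gripper_force: 25.0
clock: 28.15
ee_pos: [0.4311, 0.3969, 0.1476]
ee_rot: [0.001, 1.0, 0.001, -0.0]
force: [-0.1, -0.0, -2.8]
gripper_width: 0.728
gripper_force: 25.0
clock: 28.75
ee_pos: [0.4311, 0.3978, 0.0526]
ee_rot: [0.0, 1.0, 0.001, 0.0]
force: [0.8, -0.0, -1.0]
gripper_width: 0.725
gripper_force: 25.0
```

```bash
python3 -m creep '[[0,0,0,0,0,-0.05,1],[0,0,0,0,0,-0.1,1],[0,0,0,0,0,-0.15,1],[0,0,0,0,0,-0.19,1],[0,0,0,0,0,-0.215,1],[0,0,0,0,0,-0.232,1],[0,0,0,0,0,-0.232,1],[0,0,0,0,0,-0.232,1]]'
python3 -m creep '[[0,0,0,0,0,0,0.2],[0,0,0,0,0,0,-0.3],[0,0,0,0,0,0,-1],[0,0,0,0,0,0,-1],[0,0,0,0,0,0,-1],[0,0,0,0,0,0,-1]]'
python3 -m creep '[[0,0,0,0,0,0.1,-1],[0,0,0,0,0,0.4,-1],[0,0,0,0,0,0.8,-1],[0,0,0,0,0,1,-1],[0,0,0,0,0,1,-1],[0,0,0,0,0,1,-1]]'
python3 -m creep '[[0,0,0,0,-0.2,0.2,-1],[0,0,0,-0.2,-0.5,0.5,-1],[0,0,0,-0.4,-0.8,0.7,-1],[0,0,0,-0.4,-0.8,0.7,-1],[0,0,0,-0.4,-0.8,0.7,-1],[0,0,0,-0.4,-0.8,0.7,-1]]'
python3 - <<'E'
from h import *
im=camera('wrist');cv2.imwrite('pics/w7.png',im[:,:,::-1])
for k in['wrist','side']:
  camera(k)
  for q in['frame','base','rack','salt','mug']: print(k,q,[(np.round(d['point'],3),round(d['confidence'],2)) for d in landmark_of(k,q)])
E
```

```text
clock: 29.55
ee_pos: [0.4304, 0.3987, 0.0242]
ee_rot: [-0.0, 1.0, 0.001, 0.0]
force: [-0.1, 0.8, -2.2]
gripper_width: 0.724
gripper_force: 25.0
clock: 30.15
ee_pos: [0.4304, 0.3987, 0.0243]
ee_rot: [-0.0, 1.0, 0.001, 0.0]
force: [0.0, 0.2, -0.6]
gripper_width: 0.999
gripper_force: 0.0
clock: 30.75
ee_pos: [0.4301, 0.3985, 0.1444]
ee_rot: [-0.0, 1.0, 0.001, 0.0]
force: [0.3, -0.0, -0.6]
gripper_width: 0.999
gripper_force: 0.0
clock: 31.35
ee_pos: [0.3825, 0.303, 0.2267]
ee_rot: [0.0, 1.0, 0.001, -0.001]
force: [-0.2, -0.9, -0.4]
gripper_width: 1.001
gripper_force: 0.0
wrist frame []
wrist base [(array([0.432, 0.26 , 0.006]), 0.61)]
wrist rack [(array([0.53 , 0.334, 0.005]), 0.62)]
wrist salt []
wrist mug []
side frame [(array([0.431, 0.396, 0.007]), 0.7)]
side base [(array([0.43 , 0.259, 0.006]), 0.98)]
side rack [(array([0.528, 0.336, 0.001]), 0.9), (array([0.43 , 0.257, 0.011]), 0.52)]
side salt [(array([ 0.726, -0.133, -0.001]), 0.83)]
side mug [(array([0.739, 0.024, 0.004]), 0.65)]
```

View pics/w7.png

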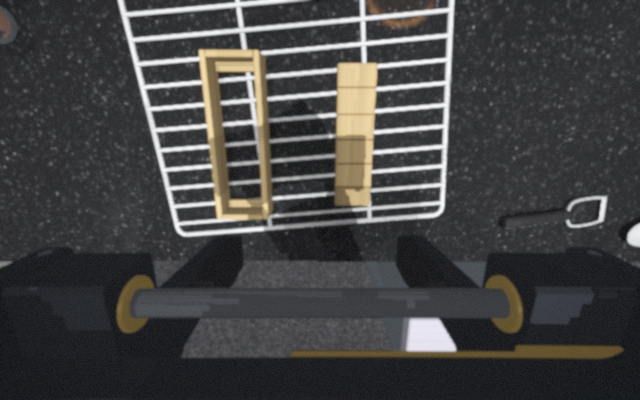

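The frame at (235,135) and the base at (355,135) both lie flat on the rack, well apart.

```bash
python3 -c "
from cell import workorder
print(workorder.close_job())"
```

```text
the job is handed in; nothing more can be done
None
```

The job is handed in after about 31 s on the robot's clock: the base and frame lie flat on the rack, centres about 140 mm apart and not touching, the salt shaker and mug haven't moved, and the hand-in gave no verdict.

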